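# Set serviced padlocks out by size in the graded drawer tray

### The job

Set the four brass padlocks out in the felt-padded drawer tray in order of size, the smallest on the smallest pad and so on up to the largest on the largest. Set each one down, not dropped, flat on the middle of its own pad and square with it (the shackle may point to either side of the tray), and leave the rusty clasp and the chrome corner guard where they lie.

Things in the scene. Friction and masses are not known exactly. Their poses are not given: they have to be found in the camera images.
- padlock_30: The smallest of four closed brass padlocks, lying flat on a dark grey rubber mat: brass body 30 mm wide (y), 27 long (x), 14 thick (z), steel shackle of 5 bar; 48 long overall; about 80 g. Origin: underside, middle of the overall length and width. x along the length to the shackle, z up. The brass body's middle is at x = -10.5 mm: grip it there, across y.
- felt_30: The smallest of four grey felt pads, 72 (x) by 46 (y) by 3 mm thick, fixed in a row, in order of size and 18 mm apart, in a pine tray that points any way and is fixed. Tray: 150 x 350 mm, floor 8 mm thick, rim 16 mm above the desk, 20 mm beyond the end pads. Origin: underside centre. x along the pad, across the tray; y along the row to the larger pads; z up.
- padlock_40: The second smallest of four closed brass padlocks, lying flat on a dark grey rubber mat: brass body 40 mm wide (y), 34 long (x), 16 thick (z), steel shackle of 6.5 bar; 62 long overall; about 160 g. Origin: underside, middle of the overall length and width. x along the length to the shackle, z up. The brass body's middle is at x = -14 mm: grip it there, across y.
- felt_40: The second smallest of four grey felt pads, 86 (x) by 56 (y) by 3 mm thick, fixed in a row, in order of size and 18 mm apart, in a pine tray that points any way and is fixed. Tray: 150 x 350 mm, floor 8 mm thick, rim 16 mm above the desk, 20 mm beyond the end pads. Origin: underside centre. x along the pad, across the tray; y along the row to the larger pads; z up.
- padlock_50: The second largest of four closed brass padlocks, lying flat on a dark grey rubber mat: brass body 50 mm wide (y), 40 long (x), 18 thick (z), steel shackle of 8 bar; 77 long overall; about 290 g. Origin: underside, middle of the overall length and width. x along the length to the shackle, z up. The brass body's middle is at x = -18.5 mm: grip it there, across y.
- felt_50: The second largest of four grey felt pads, 101 (x) by 66 (y) by 3 mm thick, fixed in a row, in order of size and 18 mm apart, in a pine tray that points any way and is fixed. Tray: 150 x 350 mm, floor 8 mm thick, rim 16 mm above the desk, 20 mm beyond the end pads. Origin: underside centre. x along the pad, across the tray; y along the row to the larger pads; z up.
- padlock_60: The largest of four closed brass padlocks, lying flat on a dark grey rubber mat: brass body 60 mm wide (y), 46 long (x), 20 thick (z), steel shackle of 9.5 bar; 90 long overall; about 460 g. Origin: underside, middle of the overall length and width. x along the length to the shackle, z up. The brass body's middle is at x = -22 mm: grip it there, across y.
- felt_60: The largest of four grey felt pads, 114 (x) by 76 (y) by 3 mm thick, fixed in a row, in order of size and 18 mm apart, in a pine tray that points any way and is fixed. Tray: 150 x 350 mm, floor 8 mm thick, rim 16 mm above the desk, 20 mm beyond the end pads. Origin: underside centre. x along the pad, across the tray; y along the row to the larger pads; z up.
- clasp: Rusted iron trunk clasp lying flat on the bench mat, 71 x 36 mm, 14 mm high; a bystander. Origin: underside, near its middle; x along its length.
- corner_guard: Chrome trunk corner guard on the bench mat, three plates of 42 mm meeting at one corner, with rivets, 42 mm high, open on two sides and below; a bystander. Origin: under the centre of its top plate.
Not all that is in view belongs to the job. Leave any pink or red look-alike of the padlock_40 alone.

How it is judged:
By the outcome, as a careful person would: the job done as asked, in the order asked, and still so for the second after the job is handed in, with the robot touching nothing.
It also fails if it takes over 102 s, if anything falls off the work surface, if the arm or the gripper's body presses on something with over 40 N, if the wrist force passes 120 N, or if a joint passes its speed limit or range.

### The arm

A 6-joint arm with a two-finger parallel gripper is mounted at the origin on the work surface. World frame = base frame: x ahead of the robot, y to its left, z up, the work surface at z = 0. Lengths are in mm, angles in rad, forces in N, time in s.
With the tool pointing down it reaches from about 350 to 975 mm from the base axis. Payload 7.1 kg.
Tool frame: the origin (TCP) lies between the finger pads; the fingertips stand 19 mm ahead of it and the grasp point (between the pads) is the TCP (ctrl.finger_overhang is the distance from the TCP to the fingertips, in mm); z points along the fingers, y is the line along which they close (so a half turn about z gives the same grasp; the last joint's range is limited). The gripper opens to 88 mm and grips with 3 to 60 N. Pads are 20 mm wide; open, the fingers measure 115 mm over their backs; the gripper's body (75 mm by 178 mm) begins 61 mm behind the grasp point.
Start: joints at [-1.329, 0.423, 1.63, -0, 1.089, -0.019], TCP at [161.177, -603.843, 241.675] pointing down, gripper open.
Joint ranges: [-3, 3], [-0.9, 2.11], [0.09, 2.58], [-1.31, 4.45], [0.11, 2.69], [-2.54, 2.54]. Speed limits (rad/s): [2.39, 2.39, 3.01, 3.14, 3.14, 3.14].

### API

Orientations are given as a rotation vector (axis times angle).
In Python, from workcell import ctrl gives the robot as it stands. The module is installed in compiled form; this text tells all that it offers.
- The arm moves only by the tool arm_command, never from a script. Its argument "rows" is one flat list of numbers, 7 for each row, row after row: the turn, a rotation vector about the tool's x, y, z scaled (see below), then the shift along the tool's x, y, z scaled (see below), then the opening, from -1 (shut) to 1 (fully open). A call has 1 to 5 rows; each row is the pose to reach, as a shift and turn from the pose commanded when the call began, along the tool's axes at that moment, turning the shorter way round; what a row does not reach only later rows make up. The controller multiplies each number of a shift by 80 mm and each number of a turn by 180 degrees. A row lasts 1/10 s, in which the tool goes at most 50 mm and 8.59 degrees, less where a joint would pass 70% of its speed; a pose out of reach is approached as far as the arm can. A call with a number of a shift or a turn outside -1 to 1 is refused whole. A call with a gripper value outside its range is refused whole. The fingers move at their own pace and stop on an object; the grip force is fixed at half the most. Time passes only in rows, so rows that repeat a pose let the fingers close. It gives the time, the measured TCP pose, the force, the opening and the grip force at its end, in the units of the state.
- ctrl.get_obs(): the state, without advancing time (a new reading comes with each control period).
- ctrl.get_image(name): name is "side" or "top"; returns (picture, depth): 400x640x3 uint8, red, green, blue; 400x640 float32, mm along the optical axis (not along the pixel's ray), 0 where there is no reading.
- ctrl.camera_params(name): a dict with "camera_matrix" (3x3 intrinsics, pixels), "world_to_cam" (4x4, takes a point from world to camera coordinates). Camera axes: x right, y down, z forward; pixel columns grow to the right and rows downward; lengths in mm; the calibration is good to about 2 mm. A picture is of the moment at which its call begins. camera_params takes no time and is no camera call.
- ctrl.close_job(): hands the job in; it is judged then, once.
The state is a dict: "t": time; "qpos": joint angles; "qvel": joint speeds; "joint_torque": joint torques, N m; "ee_pos": TCP position; "orientation": TCP orientation; "ft_force": force on the tool from outside, world axes, zero at the start; "moment": the same for the moment, N m; "width": finger opening in mm; "grasp_force": force on a finger pad.
Only numpy, scipy, OpenCV 4.12 (cv2) and the standard library are available. Lean on these libraries where they do the work, as an engineer would, in place of code of your own. Each camera call takes 0.05 s, during which the arm holds its last target. There are 200 camera calls.

## Working session

There is one attempt and no reset: what is moved stays moved. The work goes in short steps, Python scripts to look and compute and a tool call to move; the robot and the scene stay as the last step left them, time stands still between calls to the robot, and variables do not carry over. Pictures are saved under pics/ and viewed, at most 14 in all, crops included, and the job is handed in when it is done.

Besides the shell and the picture viewer there is one more tool, called after "Request:" by a JSON object that holds its "op" and its "data", one argument or row to a line. arm_command: Moves the arm, as the interface text tells. Shifts and turns lie within -1 to 1; 1 stands for 80 mm of shift or 180 degrees of turn. Its arguments: {"type":"object","properties":{"rows":{"type":"array","items":{"type":"number"}}},"required":["rows"]}

```bash
mkdir -p pics; python3 - <<'E'
from workcell import ctrl
import cv2,numpy as np
for n in("top","side"):
    p,d=ctrl.get_image(n); cv2.imwrite(f"pics/{n}0.png",p[:,:,::-1]); np.savez(f"{n}0.npz",p=p,d=d)
    c=ctrl.camera_params(n); print(n,c["camera_matrix"].round(1).tolist(),np.linalg.inv(c["world_to_cam"]).round(3).tolist())
o=ctrl.get_obs();print(o)
E
```

```text
top [[364.2, 0.0, 320.4], [0.0, 364.2, 196.9], [0.0, 0.0, 1.0]] [[-0.022, -0.998, 0.065, 379.358], [-1.0, 0.021, -0.016, -47.624], [0.015, -0.066, -0.998, 965.115], [0.0, 0.0, 0.0, 1.0]]
side [[519.4, 0.0, 315.6], [0.0, 519.4, 197.8], [0.0, 0.0, 1.0]] [[0.945, -0.179, 0.275, 94.617], [-0.328, -0.532, 0.78, -1021.174], [0.007, -0.828, -0.561, 744.527], [0.0, 0.0, 0.0, 1.0]]
{'t': 0.1, 'qpos': array([-1.32897918e+00,  4.23792579e-01,  1.63063720e+00,  1.17862612e-05,
        1.08859786e+00, -1.89661196e-02]), 'qvel': array([ 1.26479610e-03, -8.77825875e-05, -1.54472215e-03,  9.52288698e-04,
        2.74914312e-04,  2.59222168e-03]), 'joint_torque': array([-1.41177268e-03, -5.45618141e+01, -2.74323463e+01,  6.44406583e-02,
        1.87872030e-02, -1.37930797e-06]), 'ee_pos': array([ 161.07797837, -603.37376695,  240.95255199]), 'orientation': array([-3.11350981e+00, -4.08283522e-01,  2.34239171e-04]), 'ft_force': array([-0.52605315,  0.49902086,  0.70956838]), 'moment': array([-0.01116019,  0.01176526,  0.05871907]), 'grasp_force': 0.0, 'width': 87.925402996392}
```

View pics/top0.png

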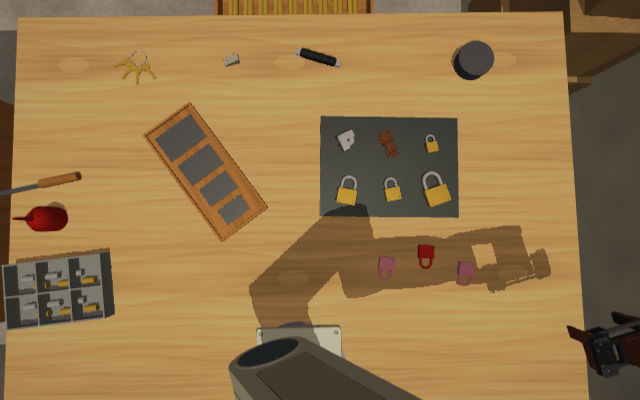

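View pics/side0.png

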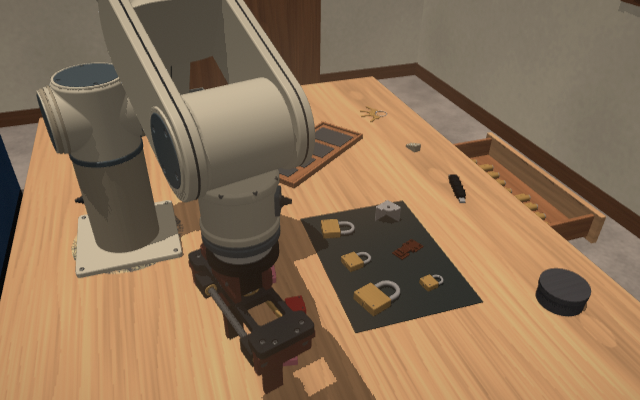

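```bash
cat > h.py <<'E'
import numpy as np,cv2
from workcell import ctrl
def P(n):
    c=ctrl.camera_params(n); return c["camera_matrix"],c["world_to_cam"]
def atz(n,uv,z):
    K,T=P(n); I=np.linalg.inv(T); uv=np.atleast_2d(uv).astype(float)
    r=np.c_[uv,np.ones(len(uv))]@np.linalg.inv(K).T@I[:3,:3].T
    return I[:3,3]+r*((z-I[2,3])/r[:,2])[:,None]
def dep(n,d):
    K,T=P(n);I=np.linalg.inv(T); v,u=np.mgrid[:400,:640]
    r=np.stack([u,v,np.ones_like(u)],-1)@np.linalg.inv(K).T
    return (r*d[...,None])@I[:3,:3].T+I[:3,3]
def tri(a,b): # top px, side px
    M=[];
    for n,uv in(("top",a),("side",b)):
        K,T=P(n);A=K@T[:3]; M+=[uv[0]*A[2]-A[0],uv[1]*A[2]-A[1]]
    M=np.array(M); return np.linalg.lstsq(M[:,:3],-M[:,3],rcond=None)[0]
E
python3 - <<'E'
from h import *
for n in("top","side"):
    z=np.load(n+"0.npz");p,d=z["p"],z["d"];W=dep(n,d)
    hsv=cv2.cvtColor(p,cv2.COLOR_RGB2HSV)
    onmat=(W[...,0]>300)&(W[...,0]<650)&(W[...,1]>-470)&(W[...,1]<-20)
    br=((hsv[...,0]>14)&(hsv[...,0]<32)&(hsv[...,1]>120)&(hsv[...,2]>90))
    if n=="top": roi=np.zeros_like(br);roi[118:214,322:457]=1
    else: roi=np.zeros_like(br);cv2.fillPoly(r:=roi.astype(np.uint8),[np.array([[305,218],[405,203],[478,300],[362,326]])],1);roi=r>0
    k,l,s,c=cv2.connectedComponentsWithStats((br&roi).astype(np.uint8))
    for i in range(1,k):
        if s[i,4]>25:
            m=l==i; print(n,"brass",c[i].round(1),s[i,4],"z",np.percentile(W[m][:,2],[10,50,90]).round(1),"xy",np.median(W[m][:,:2],0).round(1))
    if n=="top":
        g=(hsv[...,1]<60)&(hsv[...,2]>40)&(hsv[...,2]<140);r=np.zeros((400,640),np.uint8);cv2.fillPoly(r,[np.array([[190,104],[266,208],[223,240],[146,135]])],1)
        k,l,s,c=cv2.connectedComponentsWithStats((g&(r>0)).astype(np.uint8))
        for i in range(1,k):
            if s[i,4]>60:
                m=l==i;q=np.argwhere(m)[:,::-1]; w=atz(n,q,11)[:,:2].astype(np.float32)
                print("felt",c[i].round(1),s[i,4],"z",np.median(W[m][:,2]).round(1),cv2.minAreaRect(w))
        for nm,(x0,y0,x1,y1) in dict(ct=(320,115,460,215),cf=(140,100,270,245)).items():
            f=5 if nm=="ct" else 4
            cv2.imwrite(f"pics/{nm}.png",cv2.resize(p[y0:y1,x0:x1,::-1],None,fx=f,fy=f,interpolation=cv2.INTER_CUBIC))
    else:
        cv2.imwrite("pics/cs.png",cv2.resize(p[200:330,300:480,::-1],None,fx=4.4,fy=4.4,interpolation=cv2.INTER_CUBIC))
E
```

```text
top brass [432.2 146.4] 121 z [13.5 15.8 18.9] xy [ 569.6 -362.1]
top brass [437.6 195. ] 411 z [20.3 22.7 24.9] xy [ 439.8 -367.7]
top brass [346.3 196. ] 302 z [18.  20.8 23. ] xy [ 442.3 -129.9]
top brass [392.8 193.5] 204 z [16.  19.  20.8] xy [ 446.4 -252.4]
felt [180.3 137.7] 1158 z 11.3 ((606.2537231445312, 303.35150146484375), (73.04452514648438, 111.27528381347656), 35.70888137817383)
felt [200.  164.4] 894 z 11.2 ((534.5852661132812, 251.39944458007812), (63.81137466430664, 98.28028869628906), 36.24711990356445)
felt [217.8 188.2] 647 z 11.3 ((470.2634582519531, 205.03712463378906), (53.5015869140625, 83.57412719726562), 36.2296257019043)
felt [233.4 209.1] 445 z 11.2 ((414.76727294921875, 164.99024963378906), (43.845821380615234, 69.58680725097656), 35.645790100097656)
side brass [329.9 226.9] 276 z [15.8 20.9 23.1] xy [ 442.2 -137.7]
side brass [351.2 259.7] 237 z [14.  18.6 20.5] xy [ 445.6 -256.2]
side brass [428.3 281. ] 156 z [14.2 16.9 18.5] xy [ 569.6 -365.4]
side brass [370.8 296.8] 623 z [17.6 23.  24.8] xy [ 437.4 -372.8]
```

View pics/ct.png

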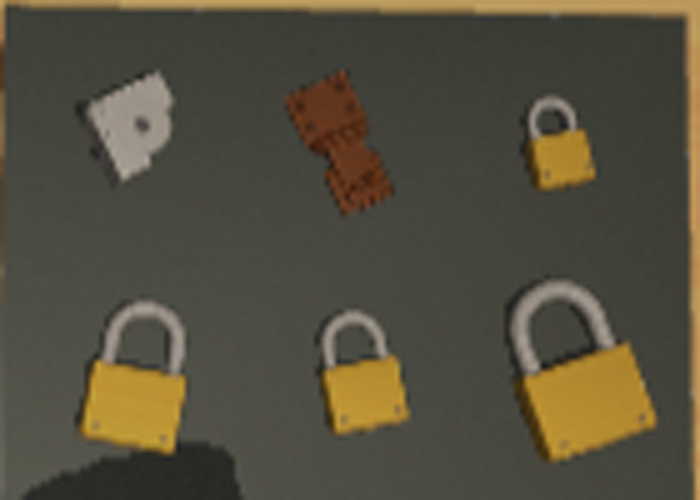

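View pics/cf.png

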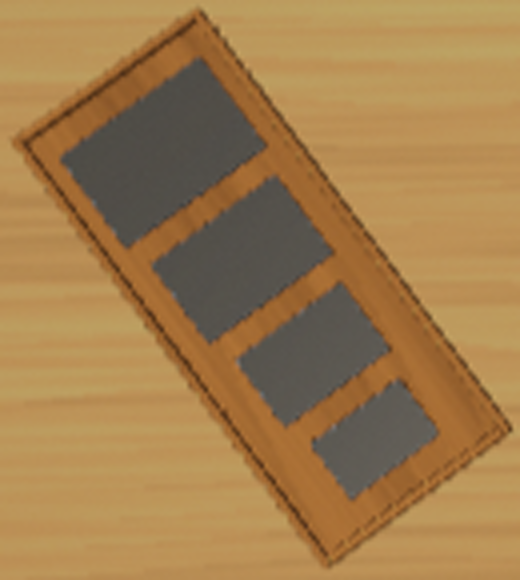

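View pics/cs.png

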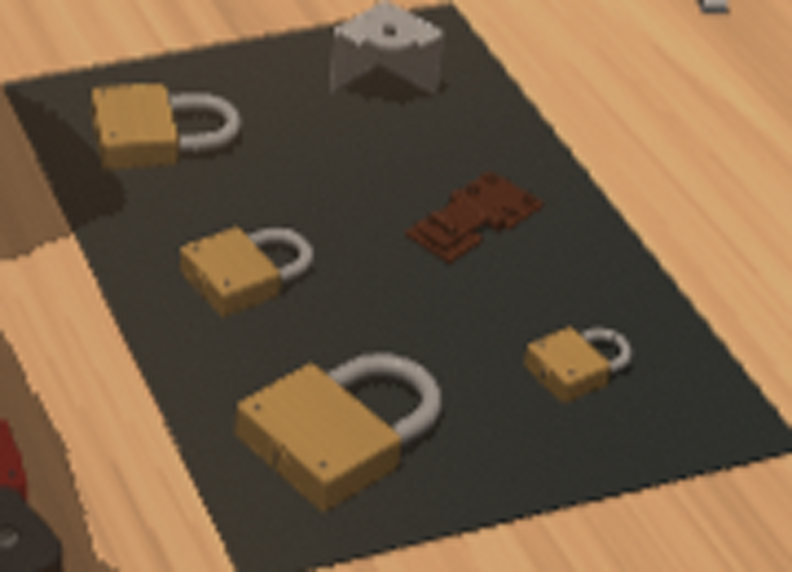

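Top view: the tray is at left with pads at (182,132) 60, (201,160) 50, (219,186) 40 and (233,210) 30.

Candidates that could be taken for a padlock:
- **Brass locks:** (432,146) is the smallest, so 30. (393,194) is 40, (346,196) is 50 and (438,195) is 60.
- **Pink or red look-alikes:** (386,267), (426,256) and (466,272). Leave these.
- **Bystanders:** clasp at (388,143) and corner guard at (346,140). Leave these.

The close crops confirm this choice. Next I fit the known box sizes to both views.

```bash
cat > fit.py <<'E'
from h import *
from scipy.optimize import minimize
S={30:(30,27,14,48),40:(40,34,16,62),50:(50,40,18,77),60:(60,46,20,90)}
def proj(n,X):
    K,T=P(n);c=X@T[:3,:3].T+T[:3,3];u=c@K.T;return u[:,:2]/u[:,2:]
def box(s,x,y,z,a):
    w,l,h,_=S[s];Q=np.array([[i*l/2,j*w/2,k*h] for i in(-1,1) for j in(-1,1) for k in(0,1)])
    c,si=np.cos(a),np.sin(a);return Q@np.array([[c,si,0],[-si,c,0],[0,0,1]])+[x,y,z]
def brass(p):
    h=cv2.cvtColor(p,cv2.COLOR_RGB2HSV);return ((h[...,0]>12)&(h[...,0]<32)&(h[...,1]>105)&(h[...,2]>45)).astype(np.float32)
PR={}
def cost(v,s,views,z=None):
    c=0
    if z is not None: v=[v[0],v[1],z,v[2]]
    for n,m,(x0,y0,x1,y1) in views:
        if n not in PR: PR[n]=P(n)
        K,T=PR[n];C=box(s,v[0],v[1],v[2],v[3])@T[:3,:3].T+T[:3,3];u=C@K.T;u=u[:,:2]/u[:,2:]
        F=8;im=np.zeros(((y1-y0)*F,(x1-x0)*F),np.uint8)
        hull=cv2.convexHull(((u-[x0-.5,y0-.5])*F*16).astype(np.int32))
        cv2.fillConvexPoly(im,hull,255,shift=4)
        r=cv2.resize(im,(x1-x0,y1-y0),interpolation=cv2.INTER_AREA)/255.
        c+=((r-m[y0:y1,x0:x1])**2).sum()/m[y0:y1,x0:x1].sum()
    return c
def fit(s,views,x0,z=None):
    best=None
    d=np.array([4,4,.12]) if z is not None else np.array([4,4,3,.12])
    for _ in range(2):
        sx=np.vstack([x0]+[np.array(x0)+np.eye(len(x0))[i]*d[i] for i in range(len(x0))])
        r=minimize(cost,x0,args=(s,views,z),method="Nelder-Mead",options=dict(initial_simplex=sx,xatol=.02,fatol=1e-5));x0=r.x
    return r
E
python3 - <<'E'
from fit import *
C=dict(top={30:(432,146),40:(393,194),50:(346,196),60:(438,195)},side={30:(428,281),40:(351,260),50:(330,227),60:(371,297)})
X={30:(567,-363,.15),40:(443,-252,.15),50:(440,-131,-.15),60:(436,-369,.3)}
M={n:brass(np.load(n+"0.npz")["p"]) for n in C}
for s in S:
    V=[]
    for n in C:
        u,v=C[n][s];R=(22 if n=="side" else 17) if s<60 else 28
        k,l=cv2.connectedComponents(M[n][v-R:v+R,u-R:u+R].astype(np.uint8));m=np.zeros((400,640),np.float32);m[v-R:v+R,u-R:u+R]=l==np.argmax(np.bincount(l[l>0]));V.append((n,m,(u-R,v-R,u+R,v+R)))
    x=X[s];r=fit(s,V,[x[0],x[1],3,x[2]]);print(s,"joint",r.x.round(2),round(np.degrees(r.x[3]),1),round(r.fun,3))
    for v in V:
        q=fit(s,[v],x,3.);print("   ",v[0],q.x[:2].round(1),round(np.degrees(q.x[2]),1),round(q.fun,3))
# mat height, felt fit
for n in("top","side"):
    W=dep(n,np.load(n+"0.npz")["d"]);m=(abs(W[...,0]-500)<15)&(abs(W[...,1]+300)<20);print(n,"mat z",np.median(W[m][:,2]))
c=np.array([[606.25,303.35],[534.6,251.4],[470.26,205.04],[414.77,164.99]]);t=np.array([237,148,69,0.])
A=np.c_[t-t.mean()];g=(A.T@(c-c.mean(0)))/ (A.T@A);a=np.arctan2(g[0,1],g[0,0]);f=c.mean(0)+A*[np.cos(a),np.sin(a)];print("felt",f.round(1),np.degrees(a),np.linalg.norm(g))
E
```

```text
30 joint [ 5.7101e+02 -3.6210e+02  2.8200e+00  1.6000e-01] 9.1 0.114
    top [ 570.3 -361.8] 9.2 0.03
    side [ 571.8 -362.6] 8.7 0.056
40 joint [ 4.4728e+02 -2.5284e+02  3.1600e+00  1.8000e-01] 10.1 0.104
    top [ 446.5 -252.5] 9.3 0.032
    side [ 448.4 -252.8] 10.8 0.035
50 joint [ 4.4290e+02 -1.2979e+02  4.1600e+00 -2.6000e-01] -14.9 1.898
    top [ 442.9 -129.9] -12.4 0.021
    side [ 442.8 -119.2] -21.1 1.815
60 joint [ 4.5207e+02 -3.5107e+02 -1.8150e+01  3.1000e-01] 17.6 1.595
    top [ 445.4 -362.4] 9.9 1.609
    side [ 441.8 -369.5] 18.0 0.024
top mat z 2.8874105877304714
side mat z 3.2679025924275606
felt [[606.6 303.5]
 [534.4 251.4]
 [470.4 205.1]
 [414.5 164.7]] 35.8451654081424 0.9975055156050814
```

```bash
cat > plan.py <<'E'
import json,sys,numpy as np
# usage: plan.py x y z yaw [x y z yaw ...]; keeps commanded pose in cmd.json
try: c=np.array(json.load(open("cmd.json")))
except Exception: c=np.array([161.177,-603.843,241.675,14.94])
if "-s" in sys.argv: sys.argv.remove("-s"); c=np.array(sys.argv[1:5],float); del sys.argv[1:5]
a=np.array(sys.argv[1:],float).reshape(-1,4)
for w in a:
    for N in range(1,20):
        p=c.copy();out=[]
        for i in range(N):
            d=(w-p)/(N-i);y=np.radians(p[3]);v=np.round([-d[3]/180,(d[0]*np.cos(y)+d[1]*np.sin(y))/80,(d[0]*np.sin(y)-d[1]*np.cos(y))/80,-d[2]/80],3)
            s=v[1:]*80;p=p+[s[0]*np.cos(y)+s[1]*np.sin(y),s[0]*np.sin(y)-s[1]*np.cos(y),-s[2],-v[0]*180]
            out.append((v,max(np.linalg.norm(s)/50,abs(v[0])*180/8.59)))
        if all(abs(v[1:]).max()<=1 and r<=4.9 for v,r in out): break
    print("to",w)
    for v,r in out: print("   tz %.3f  sh %.3f %.3f %.3f  rows %.1f"%(*v,r))
    c=p
json.dump(list(c),open("cmd.json","w"))
E
python3 plan.py 571 -362.1 110 9.1  571 -362.1 24.5 9.1
python3 - <<'E'
from fit import *
M={n:brass(np.load(n+"0.npz")["p"]) for n in("top","side")}
for s,n,(u,v),R,x in((60,"top",(438,195),18,(440,-368,.3)),(50,"side",(330,227),15,(443,-130,-.2))):
    k,l=cv2.connectedComponents(M[n][v-R:v+R,u-R:u+R].astype(np.uint8));m=np.zeros((400,640),np.float32);m[v-R:v+R,u-R:u+R]=l==l[R,R]
    q=fit(s,[(n,m,(u-R,v-R,u+R,v+R))],x,3.);print(s,n,q.x[:2].round(1),round(np.degrees(q.x[2]),1),round(q.fun,3))
E
```

```text
to [ 571.  -362.1  110.     9.1]
   tz 0.005  sh 0.955 -0.266 0.274  rows 1.6
   tz 0.005  sh 0.950 -0.282 0.274  rows 1.6
   tz 0.006  sh 0.946 -0.296 0.274  rows 1.6
   tz 0.005  sh 0.940 -0.314 0.275  rows 1.6
   tz 0.006  sh 0.935 -0.329 0.274  rows 1.6
   tz 0.005  sh 0.929 -0.347 0.275  rows 1.6
to [ 571.  -362.1   24.5    9.1]
   tz 0.000  sh 0.000 0.000 0.534  rows 0.9
   tz 0.000  sh 0.000 0.000 0.535  rows 0.9
60 top [ 440.5 -369. ] 17.8 0.028
50 side [ 444.8 -130.8] -13.1 0.023
```

Request:
{"op": "arm_command", "data": {
  "rows": [0, 0, 0.005, 0.955, -0.266, 0.274, 1, 0, 0, 0.005, 0.955, -0.266, 0.274, 1, 0, 0, 0.005, 0.955, -0.266, 0.274, 1]
}}

```text
t: 0.4
ee_pos: [231.6, -560.8, 218.0]
orientation: [-3.114, -0.388, 0.0]
ft_force: [-0.3, 0.5, -0.3]
width: 87.8
grasp_force: 0.0
```

Request:
{"op": "arm_command", "data": {
  "rows": [0, 0, 0.005, 0.95, -0.282, 0.274, 1, 0, 0, 0.005, 0.95, -0.282, 0.274, 1]
}}

```text
t: 0.6
ee_pos: [298.4, -522.7, 197.4]
orientation: [-3.121, -0.358, -0.0]
ft_force: [0.1, -0.4, -0.0]
width: 87.7
grasp_force: 0.0
```

Request:
{"op": "arm_command", "data": {
  "rows": [0, 0, 0.006, 0.946, -0.296, 0.274, 1, 0, 0, 0.006, 0.946, -0.296, 0.274, 1]
}}

```text
t: 0.8
ee_pos: [367.3, -482.0, 175.2]
orientation: [-3.124, -0.33, 0.0]
ft_force: [-0.5, -0.2, 0.6]
width: 88.2
grasp_force: 0.0
```

Request:
{"op": "arm_command", "data": {
  "rows": [0, 0, 0.005, 0.94, -0.314, 0.275, 1, 0, 0, 0.005, 0.94, -0.314, 0.275, 1]
}}

```text
t: 1.0
ee_pos: [435.9, -441.7, 153.2]
orientation: [-3.126, -0.306, 0.0]
ft_force: [-0.9, -0.8, -0.1]
width: 87.8
grasp_force: 0.0
```

Request:
{"op": "arm_command", "data": {
  "rows": [0, 0, 0.006, 0.935, -0.329, 0.274, 1, 0, 0, 0.006, 0.935, -0.329, 0.274, 1]
}}

```text
t: 1.2
ee_pos: [504.3, -401.4, 131.2]
orientation: [-3.129, -0.276, 0.0]
ft_force: [0.5, -0.7, -1.1]
width: 88.0
grasp_force: 0.0
```

Request:
{"op": "arm_command", "data": {
  "rows": [0, 0, 0.005, 0.929, -0.347, 0.275, 0.5, 0, 0, 0.005, 0.929, -0.347, 0.275, 0.5, 0, 0, 0.005, 0.929, -0.347, 0.275, 0.5, 0, 0, 0.005, 0.929, -0.347, 0.275, 0.5]
}}

```text
t: 1.6
ee_pos: [570.7, -362.1, 109.5]
orientation: [-3.131, -0.253, 0.002]
ft_force: [-0.6, -0.8, -0.0]
width: 66.0
grasp_force: 0.0
```

Request:
{"op": "arm_command", "data": {
  "rows": [0, 0, 0, 0, 0, 0.534, 0.5, 0, 0, 0, 0, 0, 0.534, 0.5]
}}

```text
t: 1.8
ee_pos: [566.9, -361.4, 63.3]
orientation: [-3.127, -0.249, 0.01]
ft_force: [-0.4, 0.5, 0.2]
width: 65.7
grasp_force: 0.0
```

Request:
{"op": "arm_command", "data": {
  "rows": [0, 0, 0, 0, 0, 0.25, 0.5, 0, 0, 0, 0, 0, 0.535, 0.5, 0, 0, 0, 0, 0, 0.535, 0.5]
}}

```text
t: 2.1
ee_pos: [569.3, -362.7, 23.8]
orientation: [-3.13, -0.249, 0.003]
ft_force: [-0.3, 0.8, 0.9]
width: 66.0
grasp_force: 0.0
```

```bash
python3 - <<'E'
from h import *
o=ctrl.get_obs();print(o["ee_pos"],o["ft_force"],o["width"])
a,_=ctrl.get_image("top");b,_=ctrl.get_image("side")
A=cv2.resize(a[100:230,320:460,::-1],(400,371));B=cv2.resize(b[200:330,340:480,::-1],(400,371))
cv2.imwrite("pics/g30.png",np.hstack([A,B]))
E
```

```text
[ 569.29804768 -362.72634127   23.75699121] [-0.27147027  0.75171169  0.91578135] 65.95627557496394
```

View pics/g30.png

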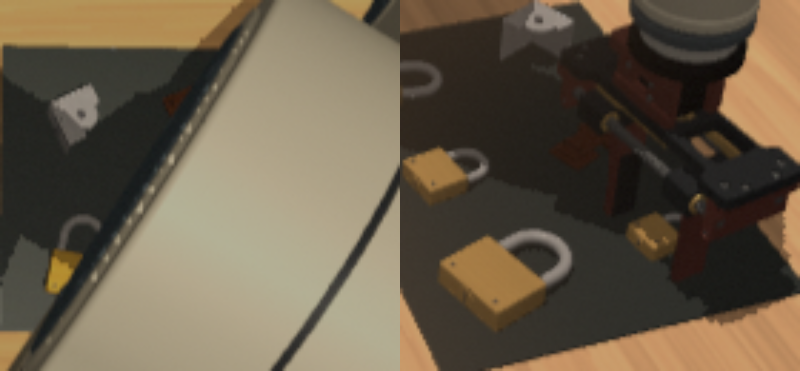

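Request:
{"op": "arm_command", "data": {
  "rows": [0, 0, 0, 0, 0, 0, -1, 0, 0, 0, 0, 0, 0, -1, 0, 0, 0, 0, 0, 0, -1, 0, 0, 0, 0, 0, 0, -1, 0, 0, 0, 0, 0, 0, -1]
}}

```text
t: 2.7
ee_pos: [571.1, -362.1, 24.7]
orientation: [3.131, 0.252, 0.0]
ft_force: [-0.2, 0.2, 2.4]
width: 29.9
grasp_force: 29.9
```

Request:
{"op": "arm_command", "data": {
  "rows": [0, 0, 0, 0, 0, -0.3, -1, 0, 0, 0, 0, 0, -0.9, -1, 0, 0, 0, 0, 0, -0.9, -1, 0, 0, 0, 0, 0, -0.9, -1]
}}

```text
t: 3.1
ee_pos: [571.6, -362.4, 97.7]
orientation: [3.13, 0.252, 0.003]
ft_force: [0.6, -0.2, 0.0]
width: 29.6
grasp_force: 30.0
```

```bash
python3 - <<'E'
from h import *
o=ctrl.get_obs();print(o["t"],o["ee_pos"],o["ft_force"],o["width"],o["grasp_force"])
b,d=ctrl.get_image("side");np.savez("side1.npz",p=b,d=d)
cv2.imwrite("pics/s1.png",b[:,:,::-1])
E
python3 plan.py -s 571 -362.1 96.5 9.1 421.4 155.9 90 125.85
```

```text
3.1 [ 571.5858206  -362.37829707   97.66232365] [ 0.56323198 -0.17854877  0.03991206] 29.648480504176636 29.999888241291046
to [421.4  155.9   90.   125.85]
   tz -0.093  sh -0.117 -0.956 0.012  rows 1.9
   tz -0.093  sh 0.163 -0.949 0.012  rows 1.9
   tz -0.093  sh 0.429 -0.862 0.011  rows 1.9
   tz -0.092  sh 0.659 -0.702 0.012  rows 1.9
   tz -0.093  sh 0.832 -0.485 0.011  rows 1.9
   tz -0.092  sh 0.936 -0.225 0.012  rows 1.9
   tz -0.093  sh 0.961 0.052 0.011  rows 1.9
```

View pics/s1.png

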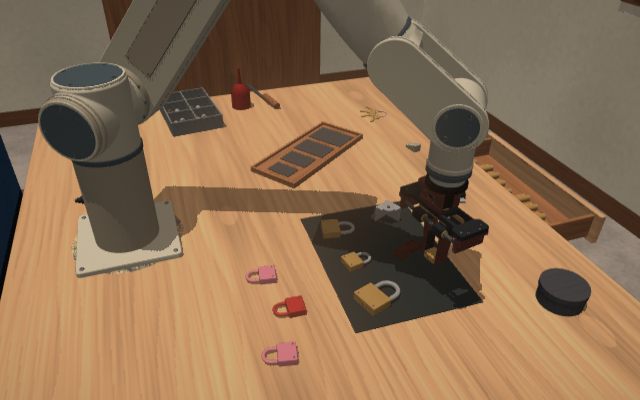

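The lock is held at about (443,240), and the side view now shows the whole tray, so I can measure the pads from both views.

```bash
python3 - <<'E'
from h import *
p=np.load("side1.npz")["p"];W=dep("side",np.load("side1.npz")["d"])
hsv=cv2.cvtColor(p,cv2.COLOR_RGB2HSV)
r=np.zeros((400,640),np.uint8);cv2.fillPoly(r,[np.array([[322,123],[364,134],[294,186],[251,166]])],1)
g=(hsv[...,1]<75)&(hsv[...,2]>35)&(hsv[...,2]<150)&(r>0)
k,l,s,c=cv2.connectedComponentsWithStats(g.astype(np.uint8),connectivity=4)
T=[(180.3,137.7),(200,164.4),(217.8,188.2),(233.4,209.1)];j=0;C=[]
for i in range(1,k):
    if s[i,4]>60:
        m=l==i;q=np.argwhere(m)[:,::-1];w=atz("side",q,11)[:,:2].astype(np.float32)
        print(c[i].round(1),s[i,4],"z",np.median(W[m][:,2]).round(1),"tri",tri(T[j],c[i]).round(1),np.array(cv2.minAreaRect(w)[0]).round(1),cv2.minAreaRect(w)[1:], "topmean",atz("top",T[j],11)[0].round(1),"sidemean",atz("side",c[i],11)[0].round(1));j+=1
E
```

```text
[330.8 136.5] 392 z 11.7 tri [608.7 303.8   7.9] [608.8 300.4] ((74.55911254882812, 108.45669555664062), 36.68170928955078) topmean [606.1 303.3  11. ] sidemean [607.6 298.2  11. ]
[313.9 147.9] 335 z 11.4 tri [536.3 252.    7.8] [535.  247.4] ((61.60731506347656, 96.56332397460938), 34.97226333618164) topmean [534.  251.5  11. ] sidemean [535.3 246.4  11. ]
[297.8 158.8] 273 z 11.6 tri [472.  205.5   8.2] [471.3 201.4] ((52.51613998413086, 82.17681884765625), 35.74824142456055) topmean [470.3 205.1  11. ] sidemean [471.2 200.6  11. ]
[282.7 168.9] 200 z 11.5 tri [415.9 165.1   8.3] [415.2 161.2] ((42.284210205078125, 68.34750366210938), 35.813907623291016) topmean [414.7 164.8  11. ] sidemean [415.3 160.5  11. ]
```

Request:
{"op": "arm_command", "data": {
  "rows": [0, 0, -0.093, -0.117, -0.956, 0.012, -1, 0, 0, -0.093, -0.117, -0.956, 0.012, -1, 0, 0, -0.093, -0.117, -0.956, 0.012, -1]
}}

```text
t: 3.45
ee_pos: [546.5, -284.1, 93.1]
orientation: [-3.055, -0.712, 0.008]
ft_force: [-0.4, -0.3, -1.6]
width: 29.7
grasp_force: 30.0
```

Request:
{"op": "arm_command", "data": {
  "rows": [0, 0, -0.093, 0.163, -0.949, 0.012, -1, 0, 0, -0.093, 0.163, -0.949, 0.012, -1, 0, 0, -0.093, 0.163, -0.949, 0.012, -1]
}}

```text
t: 3.75
ee_pos: [525.8, -211.3, 92.9]
orientation: [-2.921, -1.147, 0.005]
ft_force: [0.7, -0.0, -0.6]
width: 29.8
grasp_force: 30.0
```

Request:
{"op": "arm_command", "data": {
  "rows": [0, 0, -0.093, 0.429, -0.862, 0.011, -1, 0, 0, -0.093, 0.429, -0.862, 0.011, -1, 0, 0, -0.093, 0.429, -0.862, 0.011, -1]
}}

```text
t: 4.05
ee_pos: [505.1, -138.3, 92.6]
orientation: [-2.725, -1.558, 0.004]
ft_force: [-0.3, 0.2, -0.4]
width: 29.5
grasp_force: 30.0
```

Request:
{"op": "arm_command", "data": {
  "rows": [0, 0, -0.092, 0.659, -0.702, 0.012, -1, 0, 0, -0.092, 0.659, -0.702, 0.012, -1, 0, 0, -0.092, 0.659, -0.702, 0.012, -1]
}}

```text
t: 4.35
ee_pos: [484.4, -65.1, 92.0]
orientation: [-2.474, -1.934, 0.002]
ft_force: [-0.5, -0.4, -1.6]
width: 29.8
grasp_force: 30.0
```

Request:
{"op": "arm_command", "data": {
  "rows": [0, 0, -0.093, 0.832, -0.485, 0.011, -1, 0, 0, -0.093, 0.832, -0.485, 0.011, -1, 0, 0, -0.093, 0.832, -0.485, 0.011, -1]
}}

```text
t: 4.65
ee_pos: [463.8, 8.6, 91.5]
orientation: [-2.168, -2.273, 0.001]
ft_force: [0.5, -0.4, -1.5]
width: 29.7
grasp_force: 30.0
```

Request:
{"op": "arm_command", "data": {
  "rows": [0, 0, -0.092, 0.936, -0.225, 0.012, -1, 0, 0, -0.092, 0.936, -0.225, 0.012, -1, 0, 0, -0.092, 0.936, -0.225, 0.012, -1]
}}

```text
t: 4.95
ee_pos: [443.0, 82.5, 90.7]
orientation: [1.819, 2.561, 0.001]
ft_force: [0.8, -0.6, -0.3]
width: 30.0
grasp_force: 30.0
```

Request:
{"op": "arm_command", "data": {
  "rows": [0, 0, -0.093, 0.961, 0.052, 0.011, -1, 0, 0, -0.093, 0.961, 0.052, 0.011, -1, 0, 0, -0.093, 0.961, 0.052, 0.011, -1, 0, 0, -0.093, 0.961, 0.052, 0.011, -1]
}}

```text
t: 5.35
ee_pos: [422.1, 155.0, 90.0]
orientation: [1.433, 2.795, 0.001]
ft_force: [0.9, 0.4, -2.0]
width: 29.8
grasp_force: 30.0
```

Request:
{"op": "arm_command", "data": {
  "rows": [0, 0, 0, 0, 0, 0.35, -1, 0, 0, 0, 0, 0, 0.65, -1, 0, 0, 0, 0, 0, 0.65, -1, 0, 0, 0, 0, 0, 0.65, -1]
}}

```text
t: 5.75
ee_pos: [421.1, 154.6, 37.9]
orientation: [-1.431, -2.796, 0.001]
ft_force: [0.7, 0.4, -1.5]
width: 30.0
grasp_force: 30.0
```

Request:
{"op": "arm_command", "data": {
  "rows": [0, 0, 0, 0, 0, 0.03, -1, 0, 0, 0, 0, 0, 0.055, -1, 0, 0, 0, 0, 0, 0.06, -1, 0, 0, 0, 0, 0, 0.06, -1]
}}

```text
t: 6.15
ee_pos: [420.9, 155.8, 33.6]
orientation: [1.426, 2.799, 0.001]
ft_force: [0.9, -0.6, -0.7]
width: 30.1
grasp_force: 30.0
```

Request:
{"op": "arm_command", "data": {
  "rows": [0, 0, 0, 0, 0, 0.005, -1, 0, 0, 0, 0, 0, 0.01, -1, 0, 0, 0, 0, 0, 0.01, -1]
}}

```text
t: 6.45
ee_pos: [420.7, 155.9, 32.7]
orientation: [1.426, 2.799, 0.0]
ft_force: [-1.0, -0.3, 4.3]
width: 29.4
grasp_force: 30.0
```

Request:
{"op": "arm_command", "data": {
  "rows": [0, 0, 0, 0, 0, 0, 0.1, 0, 0, 0, 0, 0, 0, 0.1, 0, 0, 0, 0, 0, 0, 0.1]
}}

```text
t: 6.75
ee_pos: [420.6, 155.7, 32.3]
orientation: [-1.426, -2.799, 0.0]
ft_force: [0.1, -0.3, 0.6]
width: 47.4
grasp_force: 0.0
```

Request:
{"op": "arm_command", "data": {
  "rows": [0, 0, 0, 0, 0, -0.2, 0.1, 0, 0, 0, 0, 0, -0.8, 0.3, 0, 0, 0, 0, 0, -0.8, 0.3]
}}

```text
t: 7.05
ee_pos: [423.3, 156.7, 100.2]
orientation: [1.424, 2.795, 0.008]
ft_force: [1.4, 0.5, -0.2]
width: 57.1
grasp_force: 0.0
```

```bash
python3 plan.py -s 421.4 155.9 96.4 125.85 447.3 -252.7 96 10.1
```

```text
to [ 447.3 -252.7   96.    10.1]
   tz 0.107  sh -0.722 -0.455 0.001  rows 2.2
   tz 0.107  sh -0.831 -0.191 0.001  rows 2.2
   tz 0.107  sh -0.848 0.093 0.001  rows 2.2
   tz 0.107  sh -0.769 0.368 0.001  rows 2.2
   tz 0.108  sh -0.605 0.601 0.001  rows 2.3
   tz 0.107  sh -0.371 0.769 0.000  rows 2.2
```

Request:
{"op": "arm_command", "data": {
  "rows": [0, 0, 0.107, -0.722, -0.455, 0.001, 0.45, 0, 0, 0.107, -0.722, -0.455, 0.001, 0.45, 0, 0, 0.107, -0.722, -0.455, 0.001, 0.45]
}}

```text
t: 7.35
ee_pos: [424.8, 85.9, 96.0]
orientation: [-1.883, -2.515, 0.001]
ft_force: [0.2, 0.9, -0.1]
width: 63.8
grasp_force: 0.0
```

Request:
{"op": "arm_command", "data": {
  "rows": [0, 0, 0.107, -0.831, -0.191, 0.001, 0.45, 0, 0, 0.107, -0.831, -0.191, 0.001, 0.45, 0, 0, 0.107, -0.831, -0.191, 0.001, 0.45]
}}

```text
t: 7.65
ee_pos: [429.6, 17.8, 95.8]
orientation: [2.277, 2.164, -0.0]
ft_force: [0.1, 0.3, -0.4]
width: 63.8
grasp_force: 0.0
```

Request:
{"op": "arm_command", "data": {
  "rows": [0, 0, 0.107, -0.848, 0.093, 0.001, 0.45, 0, 0, 0.107, -0.848, 0.093, 0.001, 0.45, 0, 0, 0.107, -0.848, 0.093, 0.001, 0.45]
}}

```text
t: 7.95
ee_pos: [434.4, -50.4, 95.8]
orientation: [2.607, 1.752, 0.0]
ft_force: [-0.1, 0.3, -0.0]
width: 63.6
grasp_force: 0.0
```

Request:
{"op": "arm_command", "data": {
  "rows": [0, 0, 0.107, -0.769, 0.368, 0.001, 0.45, 0, 0, 0.107, -0.769, 0.368, 0.001, 0.45, 0, 0, 0.107, -0.769, 0.368, 0.001, 0.45]
}}

```text
t: 8.25
ee_pos: [439.1, -118.7, 95.7]
orientation: [2.863, 1.291, 0.001]
ft_force: [0.8, 0.3, -0.6]
width: 63.4
grasp_force: 0.0
```

Request:
{"op": "arm_command", "data": {
  "rows": [0, 0, 0.108, -0.605, 0.601, 0.001, 0.45, 0, 0, 0.108, -0.605, 0.601, 0.001, 0.45, 0, 0, 0.108, -0.605, 0.601, 0.001, 0.45]
}}

```text
t: 8.55
ee_pos: [443.7, -187.0, 95.6]
orientation: [3.04, 0.789, 0.001]
ft_force: [-1.0, 0.1, 0.2]
width: 63.5
grasp_force: 0.0
```

Request:
{"op": "arm_command", "data": {
  "rows": [0, 0, 0.107, -0.371, 0.769, 0, 0.45, 0, 0, 0.107, -0.371, 0.769, 0, 0.45, 0, 0, 0.107, -0.371, 0.769, 0, 0.45, 0, 0, 0.107, -0.371, 0.769, 0, 0.45]
}}

```text
t: 8.95
ee_pos: [447.2, -253.3, 95.3]
orientation: [-3.129, -0.279, 0.001]
ft_force: [-0.2, -0.3, -0.9]
width: 63.8
grasp_force: 0.0
```

```bash
cat > chk.py <<'E'
import sys
from fit import *
# chk.py tag size...: fit placed locks in both views, relative to pads seen in that same view
F={"top":{60:(606.6,303.5),50:(534.4,251.4),40:(470.4,205.1),30:(414.5,164.7)},"side":{60:(608.1,299.0),50:(535.9,246.8),40:(471.8,200.7),30:(415.8,160.3)}}
OFF={30:10.5,40:14,50:18.5,60:22};h=np.radians(125.85);e=np.array([np.cos(h),np.sin(h)])
o=ctrl.get_obs();print(o["t"],o["ee_pos"].round(1),o["width"].round(1))
for n in("top","side"):
    p,d=ctrl.get_image(n);cv2.imwrite(f"pics/{n}{sys.argv[1]}.png",p[:,:,::-1]);W=dep(n,d)
    hs=cv2.cvtColor(p,cv2.COLOR_RGB2HSV)
    for s in map(int,sys.argv[2:]):
        f=np.array(F[n][s]);b=f-OFF[s]*e
        u,v=proj(n,np.array([[*b,18.]]))[0].round().astype(int);R={30:7,40:9,50:11,60:12}[s]+1
        m0=((hs[...,0]>18)&(hs[...,0]<32)&(hs[...,1]>130)&(hs[...,2]>60)).astype(np.uint8)
        m=np.zeros((400,640),np.float32)
        k,l=cv2.connectedComponents(m0[v-R:v+R,u-R:u+R]);m[v-R:v+R,u-R:u+R]=l==np.argmax(np.bincount(l[l>0]))
        q=fit(s,[(n,m,(u-R-3,v-R-3,u+R+3,v+R+3))],[*b,h],11.)
        dl=q.x[:2]+OFF[s]*np.array([np.cos(q.x[2]),np.sin(q.x[2])])-f
        print(n,s,"lock-pad along x,y",round(dl@e,1),round(dl@[e[1],-e[0]],1),"dyaw",round(np.degrees(q.x[2]-h),1),round(q.fun,3),"topz",np.median(W[m>0][:,2]).round(1))
x=int
E
python3 chk.py p30 30
```

```text
Traceback (most recent call last):
  File "chk.py", line 6, in <module>
    o=ctrl.get_obs();print(o["t"],o["ee_pos"].round(1),o["width"].round(1))
                                                       ^^^^^^^^^^^^^^^^
AttributeError: 'float' object has no attribute 'round'
```

```bash
python3 - <<'E'
import cv2,numpy as np
a=cv2.imread("pics/topp30.png")[150:240,190:270];b=cv2.imread("pics/sidep30.png")[130:190,245:345]
cv2.imwrite("pics/c30.png",np.hstack([cv2.resize(a,(400,450),interpolation=2),cv2.resize(b,(400,450),interpolation=2)]))
E
```

```text
[ WARN:0@0.022] global loadsave.cpp:275 findDecoder imread_('pics/topp30.png'): can't open/read file: check file path/integrity
Traceback (most recent call last):
TypeError: 'NoneType' object is not subscriptable
```

```bash
sed -i 's/,o\["width"\].round(1)//;/^x=int/d' chk.py; python3 chk.py p30 30; python3 - <<'E'
import cv2,numpy as np
a=cv2.imread("pics/topp30.png")[150:240,190:270];b=cv2.imread("pics/sidep30.png")[130:190,245:345]
cv2.imwrite("pics/c30.png",np.hstack([cv2.resize(a,(400,450),interpolation=2),cv2.resize(b,(400,450),interpolation=2)]))
E
```

```text
8.95 [ 447.2 -253.3   95.3]
top 30 lock-pad along x,y 0.9 0.5 dyaw 0.6 0.08 topz 25.1Traceback (most recent call last):
  File "chk.py", line 15, in <module>
    k,l=cv2.connectedComponents(m0[v-R:v+R,u-R:u+R]);m[v-R:v+R,u-R:u+R]=l==np.argmax(np.bincount(l[l>0]))
                                                                           ~~~~~~~~~^^^^^^^^^^^^^^^^^^^^^
    return _wrapfunc(a, 'argmax', axis=axis, out=out, **kwds)
    return bound(*args, **kwds)
ValueError: attempt to get argmax of an empty sequence
```

View pics/c30.png

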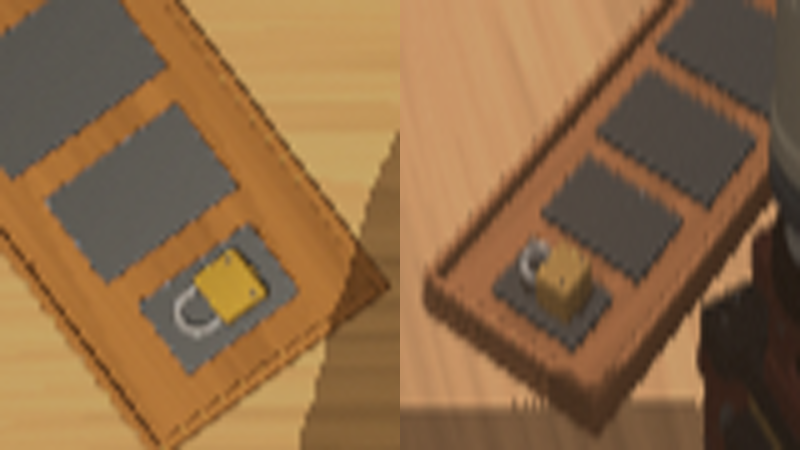

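The crop shows lock 30 flat and square on the smallest pad, within 1 mm by the fit. Its top is at 25 mm, as it should be. Next is lock 40.

Request:
{"op": "arm_command", "data": {
  "rows": [0, 0, 0, 0, 0, 0.45, 0.45, 0, 0, 0, 0, 0, 0.7, 0.45, 0, 0, 0, 0, 0, 0.89, 0.45, 0, 0, 0, 0, 0, 0.89, 0.45, 0, 0, 0, 0, 0, 0.89, 0.45]
}}

```text
t: 9.55
ee_pos: [447.4, -252.2, 24.5]
orientation: [-3.128, -0.283, 0.001]
ft_force: [-0.7, 0.1, 0.8]
width: 63.6
grasp_force: 0.0
```

Request:
{"op": "arm_command", "data": {
  "rows": [0, 0, 0, 0, 0, 0, -1, 0, 0, 0, 0, 0, 0, -1, 0, 0, 0, 0, 0, 0, -1, 0, 0, 0, 0, 0, 0, -1, 0, 0, 0, 0, 0, 0, -1]
}}

```text
t: 10.05
ee_pos: [447.8, -252.9, 25.1]
orientation: [3.129, 0.281, 0.001]
ft_force: [-0.7, 0.7, 4.8]
width: 39.8
grasp_force: 30.0
```

Request:
{"op": "arm_command", "data": {
  "rows": [0, 0, 0, 0, 0, -0.3, -1, 0, 0, 0, 0, 0, -0.9, -1, 0, 0, 0, 0, 0, -0.9, -1, 0, 0, 0, 0, 0, -0.9, -1]
}}

```text
t: 10.45
ee_pos: [448.0, -253.1, 97.6]
orientation: [3.128, 0.281, 0.003]
ft_force: [-1.1, -0.6, -1.1]
width: 39.8
grasp_force: 30.0
```

```bash
python3 plan.py -s 447.3 -252.7 96.8 10.1 479.4 192.4 90 125.85
```

```text
to [479.4  192.4   90.   125.85]
   tz -0.107  sh 0.228 -0.901 0.014  rows 2.2
   tz -0.107  sh 0.513 -0.775 0.014  rows 2.2
   tz -0.107  sh 0.740 -0.563 0.014  rows 2.2
   tz -0.107  sh 0.884 -0.287 0.014  rows 2.2
   tz -0.108  sh 0.930 0.021 0.014  rows 2.3
   tz -0.107  sh 0.870 0.328 0.015  rows 2.2
```

Request:
{"op": "arm_command", "data": {
  "rows": [0, 0, -0.107, 0.228, -0.901, 0.014, -1, 0, 0, -0.107, 0.228, -0.901, 0.014, -1, 0, 0, -0.107, 0.228, -0.901, 0.014, -1]
}}

```text
t: 10.75
ee_pos: [450.7, -175.6, 93.8]
orientation: [-3.032, -0.81, 0.006]
ft_force: [0.4, -0.2, -2.4]
width: 39.6
grasp_force: 30.0
```

Request:
{"op": "arm_command", "data": {
  "rows": [0, 0, -0.107, 0.513, -0.775, 0.014, -1, 0, 0, -0.107, 0.513, -0.775, 0.014, -1, 0, 0, -0.107, 0.513, -0.775, 0.014, -1]
}}

```text
t: 11.05
ee_pos: [456.1, -101.8, 92.7]
orientation: [-2.854, -1.307, 0.005]
ft_force: [0.8, -1.1, -1.6]
width: 39.7
grasp_force: 30.0
```

Request:
{"op": "arm_command", "data": {
  "rows": [0, 0, -0.107, 0.74, -0.563, 0.014, -1, 0, 0, -0.107, 0.74, -0.563, 0.014, -1, 0, 0, -0.107, 0.74, -0.563, 0.014, -1]
}}

```text
t: 11.35
ee_pos: [461.5, -27.9, 91.7]
orientation: [-2.595, -1.766, 0.004]
ft_force: [-0.8, -0.5, -0.6]
width: 39.7
grasp_force: 30.0
```

Request:
{"op": "arm_command", "data": {
  "rows": [0, 0, -0.107, 0.884, -0.287, 0.014, -1, 0, 0, -0.107, 0.884, -0.287, 0.014, -1, 0, 0, -0.107, 0.884, -0.287, 0.014, -1]
}}

```text
t: 11.65
ee_pos: [467.1, 46.1, 90.7]
orientation: [-2.264, -2.176, 0.003]
ft_force: [-1.6, 0.4, -1.2]
width: 39.4
grasp_force: 30.0
```

Request:
{"op": "arm_command", "data": {
  "rows": [0, 0, -0.108, 0.93, 0.021, 0.014, -1, 0, 0, -0.108, 0.93, 0.021, 0.014, -1, 0, 0, -0.108, 0.93, 0.021, 0.014, -1]
}}

```text
t: 11.95
ee_pos: [472.6, 120.3, 89.6]
orientation: [-1.864, -2.527, 0.002]
ft_force: [0.3, -0.2, -0.3]
width: 39.7
grasp_force: 30.0
```

Request:
{"op": "arm_command", "data": {
  "rows": [0, 0, -0.107, 0.87, 0.328, 0.015, -1, 0, 0, -0.107, 0.87, 0.328, 0.015, -1, 0, 0, -0.107, 0.87, 0.328, 0.015, -1, 0, 0, -0.107, 0.87, 0.328, 0.015, -1]
}}

```text
t: 12.35
ee_pos: [477.1, 192.6, 88.2]
orientation: [-1.423, -2.799, 0.004]
ft_force: [0.0, 0.4, -1.3]
width: 39.5
grasp_force: 30.0
```

Request:
{"op": "arm_command", "data": {
  "rows": [0, 0, 0, 0, 0, 0.35, -1, 0, 0, 0, 0, 0, 0.65, -1, 0, 0, 0, 0, 0, 0.65, -1, 0, 0, 0, 0, 0, 0.65, -1]
}}

```text
t: 12.75
ee_pos: [477.5, 191.6, 37.3]
orientation: [-1.427, -2.797, 0.003]
ft_force: [-0.5, 0.5, -0.9]
width: 39.6
grasp_force: 30.0
```

Request:
{"op": "arm_command", "data": {
  "rows": [0, 0, 0, 0, 0, 0.03, -1, 0, 0, 0, 0, 0, 0.05, -1, 0, 0, 0, 0, 0, 0.055, -1, 0, 0, 0, 0, 0, 0.055, -1]
}}

```text
t: 13.15
ee_pos: [478.7, 192.4, 34.0]
orientation: [1.426, 2.799, 0.001]
ft_force: [-0.6, 0.5, -1.2]
width: 39.8
grasp_force: 30.0
```

Request:
{"op": "arm_command", "data": {
  "rows": [0, 0, 0, 0, 0, 0.005, -1, 0, 0, 0, 0, 0, 0.01, -1, 0, 0, 0, 0, 0, 0.01, -1]
}}

```text
t: 13.45
ee_pos: [478.5, 192.4, 33.1]
orientation: [1.426, 2.799, 0.0]
ft_force: [-1.4, 0.0, 3.7]
width: 39.7
grasp_force: 30.0
```

Request:
{"op": "arm_command", "data": {
  "rows": [0, 0, 0, 0, 0, 0, 0.3, 0, 0, 0, 0, 0, 0, 0.3, 0, 0, 0, 0, 0, 0, 0.3]
}}

```text
t: 13.75
ee_pos: [478.4, 192.4, 32.7]
orientation: [1.426, 2.799, 0.0]
ft_force: [0.3, 0.2, -0.1]
width: 56.6
grasp_force: 0.0
```

Request:
{"op": "arm_command", "data": {
  "rows": [0, 0, 0, 0, 0, -0.2, 0.3, 0, 0, 0, 0, 0, -0.8, 0.3, 0, 0, 0, 0, 0, -0.8, 0.3]
}}

```text
t: 14.05
ee_pos: [481.3, 193.5, 101.0]
orientation: [1.424, 2.795, 0.009]
ft_force: [0.2, -0.4, -0.9]
width: 56.9
grasp_force: 0.0
```

```bash
python3 plan.py -s 479.4 192.4 96.8 125.85 443.7 -130.3 96 -12.8
```

```text
to [ 443.7 -130.3   96.   -12.8]
   tz 0.154  sh -0.602 -0.545 0.002  rows 3.2
   tz 0.154  sh -0.786 -0.202 0.002  rows 3.2
   tz 0.154  sh -0.790 0.186 0.002  rows 3.2
   tz 0.154  sh -0.613 0.532 0.002  rows 3.2
   tz 0.154  sh -0.294 0.756 0.002  rows 3.2
```

Request:
{"op": "arm_command", "data": {
  "rows": [0, 0, 0.154, -0.602, -0.545, 0.002, 0.65, 0, 0, 0.154, -0.602, -0.545, 0.002, 0.65, 0, 0, 0.154, -0.602, -0.545, 0.002, 0.65, 0, 0, 0.154, -0.602, -0.545, 0.002, 0.65]
}}

```text
t: 14.45
ee_pos: [471.3, 127.0, 96.3]
orientation: [-2.062, -2.37, 0.0]
ft_force: [0.3, -0.2, -0.7]
width: 72.3
grasp_force: 0.0
```

Request:
{"op": "arm_command", "data": {
  "rows": [0, 0, 0.154, -0.786, -0.202, 0.002, 0.65, 0, 0, 0.154, -0.786, -0.202, 0.002, 0.65, 0, 0, 0.154, -0.786, -0.202, 0.002, 0.65, 0, 0, 0.154, -0.786, -0.202, 0.002, 0.65]
}}

```text
t: 14.85
ee_pos: [464.3, 62.5, 96.1]
orientation: [-2.57, -1.807, 0.0]
ft_force: [0.1, 0.1, 0.6]
width: 72.8
grasp_force: 0.0
```

Request:
{"op": "arm_command", "data": {
  "rows": [0, 0, 0.154, -0.79, 0.186, 0.002, 0.65, 0, 0, 0.154, -0.79, 0.186, 0.002, 0.65, 0, 0, 0.154, -0.79, 0.186, 0.002, 0.65, 0, 0, 0.154, -0.79, 0.186, 0.002, 0.65]
}}

```text
t: 15.25
ee_pos: [457.3, -2.0, 95.9]
orientation: [-2.928, -1.138, 0.0]
ft_force: [-0.1, 0.4, -0.2]
width: 72.4
grasp_force: 0.0
```

Request:
{"op": "arm_command", "data": {
  "rows": [0, 0, 0.154, -0.613, 0.532, 0.002, 0.65, 0, 0, 0.154, -0.613, 0.532, 0.002, 0.65, 0, 0, 0.154, -0.613, 0.532, 0.002, 0.65, 0, 0, 0.154, -0.613, 0.532, 0.002, 0.65]
}}

```text
t: 15.65
ee_pos: [450.2, -66.6, 95.7]
orientation: [-3.115, -0.404, 0.0]
ft_force: [0.2, 1.2, 0.6]
width: 72.7
grasp_force: 0.0
```

Request:
{"op": "arm_command", "data": {
  "rows": [0, 0, 0.154, -0.294, 0.756, 0.002, 0.65, 0, 0, 0.154, -0.294, 0.756, 0.002, 0.65, 0, 0, 0.154, -0.294, 0.756, 0.002, 0.65, 0, 0, 0.154, -0.294, 0.756, 0.002, 0.65, 0, 0, 0.154, -0.294, 0.756, 0.002, 0.65]
}}

```text
t: 16.15
ee_pos: [443.3, -130.6, 95.6]
orientation: [-3.122, 0.346, 0.001]
ft_force: [-0.3, -0.4, -0.3]
width: 72.3
grasp_force: 0.0
```

```bash
python3 chk.py p40 30 40 2>&1 | grep -v File
```

```text
16.15 [ 443.3 -130.6   95.6]
top 30 lock-pad along x,y 1.3 0.1 dyaw 2.0 0.113 topz 24.9
top 40 lock-pad along x,y 0.0 0.2 dyaw -0.2 0.08 topz 27.1
Traceback (most recent call last):
ValueError: attempt to get argmax of an empty sequence
```

Lock 40 is on its pad within 0.3 mm. Next is lock 50.

Request:
{"op": "arm_command", "data": {
  "rows": [0, 0, 0, 0, 0, 0.45, 0.65, 0, 0, 0, 0, 0, 0.7, 0.65, 0, 0, 0, 0, 0, 0.885, 0.65, 0, 0, 0, 0, 0, 0.885, 0.65, 0, 0, 0, 0, 0, 0.885, 0.65]
}}

```text
t: 16.75
ee_pos: [443.5, -130.2, 25.2]
orientation: [-3.123, 0.343, 0.001]
ft_force: [-0.7, -0.1, 0.3]
width: 72.5
grasp_force: 0.0
```

Request:
{"op": "arm_command", "data": {
  "rows": [0, 0, 0, 0, 0, 0, -1, 0, 0, 0, 0, 0, 0, -1, 0, 0, 0, 0, 0, 0, -1, 0, 0, 0, 0, 0, 0, -1, 0, 0, 0, 0, 0, 0, -1]
}}

```text
t: 17.25
ee_pos: [443.9, -130.6, 25.8]
orientation: [3.122, -0.345, 0.001]
ft_force: [-2.2, -0.0, 7.3]
width: 49.6
grasp_force: 30.0
```

Request:
{"op": "arm_command", "data": {
  "rows": [0, 0, 0, 0, 0, -0.3, -1, 0, 0, 0, 0, 0, -0.9, -1, 0, 0, 0, 0, 0, -0.9, -1, 0, 0, 0, 0, 0, -0.9, -1]
}}

```text
t: 17.65
ee_pos: [444.1, -130.6, 98.0]
orientation: [3.122, -0.345, 0.004]
ft_force: [-1.0, 0.3, -2.5]
width: 49.5
grasp_force: 30.0
```

```bash
python3 plan.py -s 443.7 -130.3 97.2 -12.8 546.1 235.1 90 125.85
```

```text
to [546.1  235.1   90.   125.85]
   tz -0.154  sh 0.047 -0.948 0.018  rows 3.2
   tz -0.154  sh 0.483 -0.817 0.018  rows 3.2
   tz -0.154  sh 0.807 -0.498 0.018  rows 3.2
   tz -0.154  sh 0.946 -0.066 0.018  rows 3.2
   tz -0.154  sh 0.869 0.382 0.018  rows 3.2
```

Request:
{"op": "arm_command", "data": {
  "rows": [0, 0, -0.154, 0.047, -0.948, 0.018, -1, 0, 0, -0.154, 0.047, -0.948, 0.018, -1, 0, 0, -0.154, 0.047, -0.948, 0.018, -1, 0, 0, -0.154, 0.047, -0.948, 0.018, -1]
}}

```text
t: 18.05
ee_pos: [462.5, -56.1, 94.0]
orientation: [-3.112, -0.423, 0.005]
ft_force: [1.1, 0.5, -1.7]
width: 49.7
grasp_force: 30.0
```

Request:
{"op": "arm_command", "data": {
  "rows": [0, 0, -0.154, 0.483, -0.817, 0.018, -1, 0, 0, -0.154, 0.483, -0.817, 0.018, -1, 0, 0, -0.154, 0.483, -0.817, 0.018, -1, 0, 0, -0.154, 0.483, -0.817, 0.018, -1]
}}

```text
t: 18.45
ee_pos: [482.7, 16.9, 92.4]
orientation: [-2.92, -1.156, 0.005]
ft_force: [-0.2, -0.6, -2.8]
width: 49.6
grasp_force: 30.0
```

Request:
{"op": "arm_command", "data": {
  "rows": [0, 0, -0.154, 0.807, -0.498, 0.018, -1, 0, 0, -0.154, 0.807, -0.498, 0.018, -1, 0, 0, -0.154, 0.807, -0.498, 0.018, -1, 0, 0, -0.154, 0.807, -0.498, 0.018, -1]
}}

```text
t: 18.85
ee_pos: [502.9, 89.8, 90.7]
orientation: [-2.557, -1.822, 0.005]
ft_force: [0.1, -1.1, -2.2]
width: 49.4
grasp_force: 30.0
```

Request:
{"op": "arm_command", "data": {
  "rows": [0, 0, -0.154, 0.946, -0.066, 0.018, -1, 0, 0, -0.154, 0.946, -0.066, 0.018, -1, 0, 0, -0.154, 0.946, -0.066, 0.018, -1, 0, 0, -0.154, 0.946, -0.066, 0.018, -1]
}}

```text
t: 19.25
ee_pos: [523.1, 162.8, 89.1]
orientation: [-2.046, -2.381, 0.005]
ft_force: [-0.6, -0.4, -2.0]
width: 50.1
grasp_force: 30.0
```

Request:
{"op": "arm_command", "data": {
  "rows": [0, 0, -0.154, 0.869, 0.382, 0.018, -1, 0, 0, -0.154, 0.869, 0.382, 0.018, -1, 0, 0, -0.154, 0.869, 0.382, 0.018, -1, 0, 0, -0.154, 0.869, 0.382, 0.018, -1, 0, 0, -0.154, 0.869, 0.382, 0.018, -1]
}}

```text
t: 19.75
ee_pos: [543.2, 235.1, 87.6]
orientation: [-1.424, -2.797, 0.005]
ft_force: [-0.6, 0.7, -3.1]
width: 49.7
grasp_force: 30.0
```

Request:
{"op": "arm_command", "data": {
  "rows": [0, 0, 0, 0, 0, 0.35, -1, 0, 0, 0, 0, 0, 0.65, -1, 0, 0, 0, 0, 0, 0.65, -1, 0, 0, 0, 0, 0, 0.65, -1]
}}

```text
t: 20.15
ee_pos: [543.7, 234.8, 36.7]
orientation: [-1.427, -2.797, 0.004]
ft_force: [0.6, 0.7, -2.3]
width: 49.7
grasp_force: 30.0
```

Request:
{"op": "arm_command", "data": {
  "rows": [0, 0, 0, 0, 0, 0.03, -1, 0, 0, 0, 0, 0, 0.045, -1, 0, 0, 0, 0, 0, 0.05, -1, 0, 0, 0, 0, 0, 0.05, -1]
}}

```text
t: 20.55
ee_pos: [544.8, 235.4, 34.4]
orientation: [1.426, 2.799, 0.001]
ft_force: [-0.3, 0.0, -2.5]
width: 50.0
grasp_force: 30.0
```

Request:
{"op": "arm_command", "data": {
  "rows": [0, 0, 0, 0, 0, 0.005, -1, 0, 0, 0, 0, 0, 0.01, -1, 0, 0, 0, 0, 0, 0.01, -1]
}}

```text
t: 20.85
ee_pos: [544.7, 235.4, 33.2]
orientation: [1.426, 2.799, 0.0]
ft_force: [-0.2, -1.3, -2.7]
width: 49.6
grasp_force: 30.0
```

Request:
{"op": "arm_command", "data": {
  "rows": [0, 0, 0, -0.009, 0.012, 0, -1, 0, 0, 0, -0.009, 0.012, 0.005, -1, 0, 0, 0, -0.009, 0.012, 0.005, -1]
}}

```text
t: 21.15
ee_pos: [546.1, 235.4, 33.2]
orientation: [1.426, 2.799, 0.0]
ft_force: [-0.9, -0.4, 3.3]
width: 49.8
grasp_force: 30.0
```

Request:
{"op": "arm_command", "data": {
  "rows": [0, 0, 0, 0, 0, 0.005, -1, 0, 0, 0, 0, 0, 0.005, -1]
}}

```text
t: 21.35
ee_pos: [546.1, 235.4, 33.1]
orientation: [1.426, 2.799, 0.0]
ft_force: [-1.4, -0.9, 7.0]
width: 49.6
grasp_force: 30.0
```

Request:
{"op": "arm_command", "data": {
  "rows": [0, 0, 0, 0, 0, 0, 0.5, 0, 0, 0, 0, 0, 0, 0.5, 0, 0, 0, 0, 0, 0, 0.5]
}}

```text
t: 21.65
ee_pos: [546.0, 235.4, 32.3]
orientation: [1.426, 2.799, 0.0]
ft_force: [-0.5, 0.7, 0.7]
width: 65.4
grasp_force: 0.0
```

Request:
{"op": "arm_command", "data": {
  "rows": [0, 0, 0, 0, 0, -0.2, 0.5, 0, 0, 0, 0, 0, -0.8, 0.5, 0, 0, 0, 0, 0, -0.8, 0.5, 0, 0, 0, 0, 0, -0.8, 0.5]
}}

```text
t: 22.05
ee_pos: [546.9, 235.8, 98.4]
orientation: [1.425, 2.797, 0.004]
ft_force: [0.9, 0.4, -0.7]
width: 65.5
grasp_force: 0.0
```

```bash
python3 plan.py -s 547.3 235.1 96.4 125.85 441.2 -369.2 96 17.9
```

```text
to [ 441.2 -369.2   96.    17.9]
   tz 0.075  sh -0.668 -0.687 0.001  rows 1.6
   tz 0.075  sh -0.810 -0.512 0.001  rows 1.6
   tz 0.075  sh -0.908 -0.309 0.001  rows 1.6
   tz 0.075  sh -0.955 -0.089 0.000  rows 1.6
   tz 0.075  sh -0.949 0.137 0.001  rows 1.6
   tz 0.075  sh -0.891 0.354 0.000  rows 1.6
   tz 0.075  sh -0.783 0.552 0.001  rows 1.6
   tz 0.075  sh -0.633 0.720 0.000  rows 1.6
```

Request:
{"op": "arm_command", "data": {
  "rows": [0, 0, 0.075, -0.668, -0.687, 0.001, 0.8, 0, 0, 0.075, -0.668, -0.687, 0.001, 0.8, 0, 0, 0.075, -0.668, -0.687, 0.001, 0.8]
}}

```text
t: 22.35
ee_pos: [530.8, 157.0, 95.3]
orientation: [-1.75, -2.606, 0.005]
ft_force: [-0.1, -0.0, 0.1]
width: 78.6
grasp_force: 0.0
```

Request:
{"op": "arm_command", "data": {
  "rows": [0, 0, 0.075, -0.81, -0.512, 0.001, 0.8, 0, 0, 0.075, -0.81, -0.512, 0.001, 0.8]
}}

```text
t: 22.55
ee_pos: [518.8, 83.2, 95.5]
orientation: [-2.043, -2.385, 0.002]
ft_force: [-0.2, -0.5, 0.2]
width: 79.1
grasp_force: 0.0
```

Request:
{"op": "arm_command", "data": {
  "rows": [0, 0, 0.075, -0.908, -0.309, 0.001, 0.8, 0, 0, 0.075, -0.908, -0.309, 0.001, 0.8]
}}

```text
t: 22.75
ee_pos: [505.8, 7.1, 95.5]
orientation: [-2.311, -2.127, 0.002]
ft_force: [0.4, 1.2, 0.0]
width: 78.9
grasp_force: 0.0
```

Request:
{"op": "arm_command", "data": {
  "rows": [0, 0, 0.075, -0.955, -0.089, 0, 0.8, 0, 0, 0.075, -0.955, -0.089, 0, 0.8]
}}

```text
t: 22.95
ee_pos: [493.1, -68.7, 95.6]
orientation: [-2.545, -1.841, 0.001]
ft_force: [0.8, 1.4, 0.3]
width: 79.1
grasp_force: 0.0
```

Request:
{"op": "arm_command", "data": {
  "rows": [0, 0, 0.075, -0.949, 0.137, 0.001, 0.8, 0, 0, 0.075, -0.949, 0.137, 0.001, 0.8]
}}

```text
t: 23.15
ee_pos: [480.3, -144.4, 95.6]
orientation: [-2.744, -1.529, 0.001]
ft_force: [0.1, -0.5, 0.8]
width: 79.1
grasp_force: 0.0
```

Request:
{"op": "arm_command", "data": {
  "rows": [0, 0, 0.075, -0.891, 0.354, 0, 0.8, 0, 0, 0.075, -0.891, 0.354, 0, 0.8]
}}

```text
t: 23.35
ee_pos: [467.5, -220.2, 95.7]
orientation: [2.905, 1.195, -0.0]
ft_force: [0.0, -0.3, 0.0]
width: 79.2
grasp_force: 0.0
```

Request:
{"op": "arm_command", "data": {
  "rows": [0, 0, 0.075, -0.783, 0.552, 0.001, 0.8, 0, 0, 0.075, -0.783, 0.552, 0.001, 0.8]
}}

```text
t: 23.55
ee_pos: [454.5, -296.0, 95.6]
orientation: [3.025, 0.845, 0.0]
ft_force: [-0.6, 0.6, -0.0]
width: 79.0
grasp_force: 0.0
```

Request:
{"op": "arm_command", "data": {
  "rows": [0, 0, 0.075, -0.633, 0.72, 0, 0.8, 0, 0, 0.075, -0.633, 0.72, 0, 0.8, 0, 0, 0.075, -0.633, 0.72, 0, 0.8, 0, 0, 0.075, -0.633, 0.72, 0, 0.8]
}}

```text
t: 23.95
ee_pos: [441.2, -368.7, 95.2]
orientation: [-3.101, -0.493, 0.001]
ft_force: [-1.1, 0.0, 0.4]
width: 79.1
grasp_force: 0.0
```

```bash
python3 chk.py p50 50 40 2>&1 | grep -v File; python3 - <<'E'
import cv2,numpy as np
a=cv2.imread("pics/topp50.png")[90:250,130:280];b=cv2.imread("pics/sidep50.png")[200:340,300:480]
cv2.imwrite("pics/c50.png",np.hstack([cv2.resize(a,(400,420),interpolation=2),cv2.resize(b,(400,420),interpolation=2)]))
E
```

```text
23.95 [ 441.2 -368.7   95.2]
top 50 lock-pad along x,y -0.3 0.8 dyaw 1.2 0.069 topz 29.0
top 40 lock-pad along x,y -0.5 0.1 dyaw 0.3 0.065 topz 27.1
Traceback (most recent call last):
ValueError: attempt to get argmax of an empty sequence
```

View pics/c50.png

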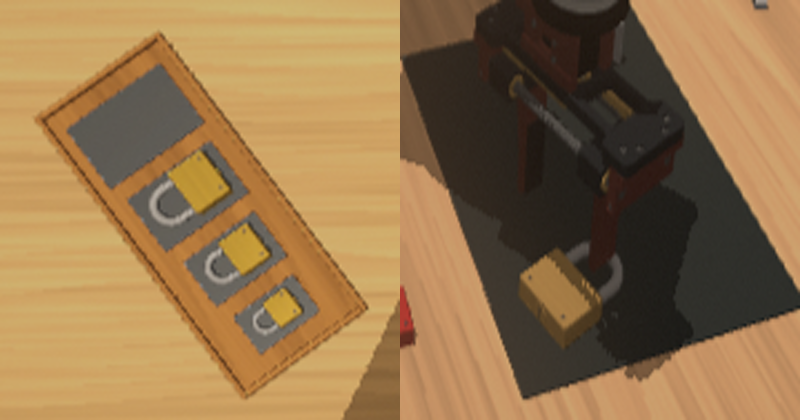

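The crop shows three locks centred on their pads at (198,182), (240,250) and (277,312), with the gripper over lock 60. Next is lock 60.

Request:
{"op": "arm_command", "data": {
  "rows": [0, 0, 0, 0, 0, 0.45, 0.8, 0, 0, 0, 0, 0, 0.7, 0.8, 0, 0, 0, 0, 0, 0.88, 0.8, 0, 0, 0, 0, 0, 0.88, 0.8, 0, 0, 0, 0, 0, 0.88, 0.8]
}}

```text
t: 24.55
ee_pos: [441.8, -368.7, 25.8]
orientation: [-3.102, -0.493, 0.0]
ft_force: [-0.2, -0.2, -0.1]
width: 79.2
grasp_force: 0.0
```

Request:
{"op": "arm_command", "data": {
  "rows": [0, 0, 0, 0, 0, 0, -1, 0, 0, 0, 0, 0, 0, -1, 0, 0, 0, 0, 0, 0, -1, 0, 0, 0, 0, 0, 0, -1, 0, 0, 0, 0, 0, 0, -1]
}}

```text
t: 25.05
ee_pos: [441.8, -369.6, 26.4]
orientation: [3.102, 0.491, 0.001]
ft_force: [0.4, 0.8, 6.5]
width: 60.0
grasp_force: 30.0
```

Request:
{"op": "arm_command", "data": {
  "rows": [0, 0, 0, 0, 0, -0.3, -1, 0, 0, 0, 0, 0, -0.9, -1, 0, 0, 0, 0, 0, -0.9, -1, 0, 0, 0, 0, 0, -0.9, -1]
}}

```text
t: 25.45
ee_pos: [441.4, -369.3, 97.9]
orientation: [3.102, 0.491, 0.001]
ft_force: [-1.0, 0.7, -4.8]
width: 59.6
grasp_force: 30.0
```

```bash
python3 plan.py -s 441.2 -369.2 97.6 17.9 621.2 284.4 90 125.85
```

```text
to [621.2  284.4   90.   125.85]
   tz -0.067  sh 0.517 -0.787 0.011  rows 1.5
   tz -0.067  sh 0.670 -0.662 0.010  rows 1.5
   tz -0.067  sh 0.793 -0.507 0.011  rows 1.5
   tz -0.066  sh 0.882 -0.330 0.011  rows 1.5
   tz -0.067  sh 0.931 -0.141 0.010  rows 1.5
   tz -0.066  sh 0.940 0.056 0.011  rows 1.5
   tz -0.067  sh 0.908 0.248 0.010  rows 1.5
   tz -0.066  sh 0.836 0.433 0.011  rows 1.5
   tz -0.067  sh 0.730 0.595 0.010  rows 1.5
```

Request:
{"op": "arm_command", "data": {
  "rows": [0, 0, -0.067, 0.517, -0.787, 0.011, -1, 0, 0, -0.067, 0.517, -0.787, 0.011, -1, 0, 0, -0.067, 0.517, -0.787, 0.011, -1]
}}

```text
t: 25.75
ee_pos: [459.6, -292.6, 94.3]
orientation: [-3.028, -0.819, 0.006]
ft_force: [0.2, -1.1, -5.3]
width: 59.7
grasp_force: 30.0
```

Request:
{"op": "arm_command", "data": {
  "rows": [0, 0, -0.067, 0.67, -0.662, 0.01, -1, 0, 0, -0.067, 0.67, -0.662, 0.01, -1]
}}

```text
t: 25.95
ee_pos: [479.9, -221.9, 94.0]
orientation: [-2.927, -1.133, 0.004]
ft_force: [0.3, -0.2, -5.3]
width: 60.2
grasp_force: 30.0
```

Request:
{"op": "arm_command", "data": {
  "rows": [0, 0, -0.067, 0.793, -0.507, 0.011, -1, 0, 0, -0.067, 0.793, -0.507, 0.011, -1]
}}

```text
t: 26.15
ee_pos: [500.0, -148.8, 93.2]
orientation: [-2.791, -1.436, 0.004]
ft_force: [-0.7, -0.1, -5.1]
width: 59.6
grasp_force: 30.0
```

Request:
{"op": "arm_command", "data": {
  "rows": [0, 0, -0.066, 0.882, -0.33, 0.011, -1, 0, 0, -0.066, 0.882, -0.33, 0.011, -1]
}}

```text
t: 26.35
ee_pos: [520.2, -76.2, 92.4]
orientation: [-2.628, -1.718, 0.003]
ft_force: [0.3, -0.1, -4.9]
width: 59.7
grasp_force: 30.0
```

Request:
{"op": "arm_command", "data": {
  "rows": [0, 0, -0.067, 0.931, -0.141, 0.01, -1, 0, 0, -0.067, 0.931, -0.141, 0.01, -1]
}}

```text
t: 26.55
ee_pos: [540.5, -3.6, 91.7]
orientation: [-2.433, -1.985, 0.002]
ft_force: [0.3, -0.8, -5.2]
width: 59.7
grasp_force: 30.0
```

Request:
{"op": "arm_command", "data": {
  "rows": [0, 0, -0.066, 0.94, 0.056, 0.011, -1, 0, 0, -0.066, 0.94, 0.056, 0.011, -1]
}}

```text
t: 26.75
ee_pos: [560.6, 69.1, 90.7]
orientation: [-2.215, -2.226, 0.002]
ft_force: [0.3, -0.1, -4.8]
width: 59.5
grasp_force: 30.0
```

Request:
{"op": "arm_command", "data": {
  "rows": [0, 0, -0.067, 0.908, 0.248, 0.01, -1, 0, 0, -0.067, 0.908, 0.248, 0.01, -1]
}}

```text
t: 26.95
ee_pos: [580.5, 141.7, 89.8]
orientation: [-1.969, -2.447, 0.001]
ft_force: [-0.1, -0.2, -5.2]
width: 59.7
grasp_force: 30.0
```

Request:
{"op": "arm_command", "data": {
  "rows": [0, 0, -0.066, 0.836, 0.433, 0.011, -1, 0, 0, -0.066, 0.836, 0.433, 0.011, -1]
}}

```text
t: 27.15
ee_pos: [600.5, 214.4, 88.8]
orientation: [-1.705, -2.637, 0.001]
ft_force: [0.1, -0.3, -3.9]
width: 59.9
grasp_force: 30.0
```

Request:
{"op": "arm_command", "data": {
  "rows": [0, 0, -0.067, 0.73, 0.595, 0.01, -1, 0, 0, -0.067, 0.73, 0.595, 0.01, -1, 0, 0, -0.067, 0.73, 0.595, 0.01, -1, 0, 0, -0.067, 0.73, 0.595, 0.01, -1, 0, 0, -0.067, 0.73, 0.595, 0.01, -1]
}}

```text
t: 27.65
ee_pos: [619.1, 283.1, 88.3]
orientation: [-1.428, -2.796, 0.004]
ft_force: [0.0, -0.1, -4.2]
width: 59.9
grasp_force: 30.0
```

Request:
{"op": "arm_command", "data": {
  "rows": [0, 0, 0, 0, 0, 0.35, -1, 0, 0, 0, 0, 0, 0.62, -1, 0, 0, 0, 0, 0, 0.62, -1, 0, 0, 0, 0, 0, 0.62, -1, 0, 0, 0, 0, 0, 0.62, -1]
}}

```text
t: 28.15
ee_pos: [621.1, 284.5, 41.6]
orientation: [1.427, 2.798, 0.002]
ft_force: [0.2, -0.4, -4.8]
width: 59.5
grasp_force: 30.0
```

Request:
{"op": "arm_command", "data": {
  "rows": [0, 0, 0, 0, -0.01, 0.04, -1, 0, 0, 0, 0, -0.01, 0.065, -1, 0, 0, 0, 0, -0.01, 0.07, -1, 0, 0, 0, 0, -0.01, 0.07, -1]
}}

```text
t: 28.55
ee_pos: [619.5, 284.3, 34.9]
orientation: [1.426, 2.799, 0.0]
ft_force: [0.1, 0.0, -4.9]
width: 59.9
grasp_force: 30.0
```

Request:
{"op": "arm_command", "data": {
  "rows": [0, 0, 0, 0, 0, 0.005, -1, 0, 0, 0, 0, 0, 0.01, -1, 0, 0, 0, 0, 0, 0.01, -1]
}}

```text
t: 28.85
ee_pos: [619.6, 284.4, 34.5]
orientation: [1.426, 2.799, 0.0]
ft_force: [-0.8, -1.2, 0.6]
width: 59.9
grasp_force: 30.0
```

Request:
{"op": "arm_command", "data": {
  "rows": [0, 0, 0, 0, 0, 0.006, -1, 0, 0, 0, 0, 0, 0.006, -1]
}}

```text
t: 29.05
ee_pos: [619.6, 284.3, 34.4]
orientation: [1.426, 2.799, 0.0]
ft_force: [-4.3, -1.7, 4.7]
width: 60.1
grasp_force: 30.0
```

Request:
{"op": "arm_command", "data": {
  "rows": [0, 0, 0, 0, 0, 0, 0.64, 0, 0, 0, 0, 0, 0, 0.64, 0, 0, 0, 0, 0, 0, 0.64]
}}

```text
t: 29.35
ee_pos: [619.9, 284.5, 33.7]
orientation: [1.426, 2.799, 0.001]
ft_force: [0.2, 0.8, -0.5]
width: 71.9
grasp_force: 0.0
```

Request:
{"op": "arm_command", "data": {
  "rows": [0, 0, 0, 0, 0, -0.2, 0.64, 0, 0, 0, 0, 0, -0.9, 0.64, 0, 0, 0, 0, 0, -0.9, 0.64, 0, 0, 0, 0, 0, -0.9, 0.64]
}}

```text
t: 29.75
ee_pos: [621.2, 285.0, 108.7]
orientation: [1.425, 2.796, 0.006]
ft_force: [-0.3, 0.5, -0.4]
width: 71.7
grasp_force: 0.0
```

Request:
{"op": "arm_command", "data": {
  "rows": [0, 0, 0, -1, 0, -0.5, 0.64, 0, 0, 0, -1, 0, -0.5, 0.64, 0, 0, 0, -1, 0, -0.5, 0.64]
}}

```text
t: 30.05
ee_pos: [669.8, 216.6, 147.4]
orientation: [1.429, 2.794, 0.003]
ft_force: [0.7, 0.2, -0.9]
width: 72.0
grasp_force: 0.0
```

Request:
{"op": "arm_command", "data": {
  "rows": [0, 0, 0, -1, -0.9, -0.5, 0.64, 0, 0, 0, -1, -0.9, -0.5, 0.64, 0, 0, 0, -1, -0.9, -0.5, 0.64]
}}

```text
t: 30.35
ee_pos: [654.4, 109.5, 185.6]
orientation: [-1.429, -2.797, 0.002]
ft_force: [-0.3, 0.4, -0.2]
width: 71.8
grasp_force: 0.0
```

Request:
{"op": "arm_command", "data": {
  "rows": [0, 0, 0, -1, -0.9, 0, 0.64, 0, 0, 0, -1, -0.9, 0, 0.64, 0, 0, 0, -1, -0.9, 0, 0.64]
}}

```text
t: 30.65
ee_pos: [642.6, 2.1, 184.2]
orientation: [-1.43, -2.795, 0.003]
ft_force: [-0.9, 1.0, 0.0]
width: 72.1
grasp_force: 0.0
```

Request:
{"op": "arm_command", "data": {
  "rows": [0, 0, 0, -1, 0, 0, 0.64, 0, 0, 0, -1, 0, 0, 0.64, 0, 0, 0, -1, 0, 0, 0.64]
}}

```text
t: 30.95
ee_pos: [692.7, -60.9, 184.4]
orientation: [1.43, 2.797, 0.0]
ft_force: [0.1, 0.8, 0.7]
width: 72.0
grasp_force: 0.0
```

Request:
{"op": "arm_command", "data": {
  "rows": [0, 0, 0, -1, 0, 0, 0.64, 0, 0, 0, -1, 0, 0, 0.64, 0, 0, 0, -1, 0, 0, 0.64, 0, 0, 0, -1, 0, 0, 0.64]
}}

```text
t: 31.35
ee_pos: [737.4, -122.3, 184.0]
orientation: [-1.425, -2.797, 0.0]
ft_force: [0.3, 0.6, -0.4]
width: 72.1
grasp_force: 0.0
```

```bash
python3 chk.py fin 60 50 40 30 2>&1 | grep -v File; python3 - <<'E'
import cv2,numpy as np
a=cv2.imread("pics/topfin.png")[90:250,130:280];b=cv2.imread("pics/sidefin.png")[100:340,240:500]
cv2.imwrite("pics/cfin.png",np.hstack([cv2.resize(a,(400,420),interpolation=2),cv2.resize(b,(400,420),interpolation=2)]))
E
```

```text
31.35 [ 737.4 -122.3  184. ]
top 60 lock-pad along x,y -0.7 -0.8 dyaw 2.0 0.102 topz 31.1
top 50 lock-pad along x,y -3.0 0.1 dyaw 6.9 1.007 topz 29.2
Traceback (most recent call last):
ValueError: attempt to get argmax of an empty sequence[ WARN:0@0.037] global loadsave.cpp:275 findDecoder imread_('pics/sidefin.png'): can't open/read file: check file path/integrity
Traceback (most recent call last):
TypeError: 'NoneType' object is not subscriptable
```

```bash
python3 - <<'E'
from h import *
b,_=ctrl.get_image("side");a=cv2.imread("pics/topfin.png")[90:250,130:280]
b=b[110:200,240:375,::-1]
cv2.imwrite("pics/cfin.png",np.hstack([cv2.resize(a,(300,320),interpolation=2),cv2.resize(b,(480,320),interpolation=2)]))
E
```

```text
(no output)
```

View pics/cfin.png

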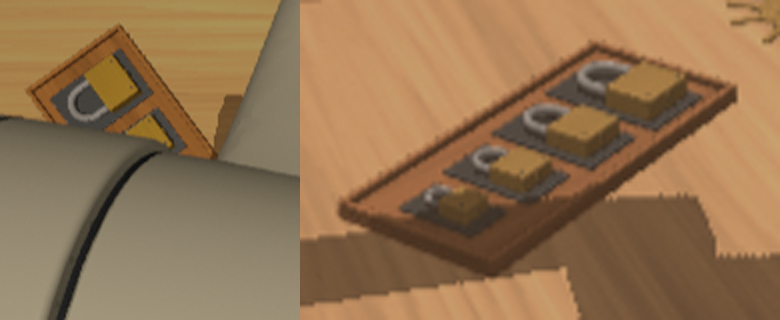

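The side view shows all four locks flat on their pads in order of size, with the arm clear of them.

```bash
python3 -c "
from workcell import ctrl;print(ctrl.close_job())"
```

```text
the job is handed in; nothing more can be done
None
```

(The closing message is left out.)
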